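Index the LED test stage on to its stop

ROBOT

A 6-joint arm with a two-finger parallel gripper is mounted at the origin on the work surface. World frame = base frame: x ahead of the robot, y to its left, z up, the work surface at z = 0. Lengths are in mm, angles in rad, forces in N, time in s.
With the tool pointing down it reaches from about 275 to 850 mm from the base axis. Payload 5.2 kg.
Tool frame: the origin (TCP) lies midway between the tips of the shut fingers; the grasp point (between the pads) lies 19 mm behind it; x points along the fingers, y is the direction in which the jaws open and shut, and the axes are right-handed (so a half turn about x gives the same grasp; the last joint's range is limited). The gripper opens to 85 mm and grips with 20 to 120 N. Pads are 22 mm wide; open, the fingers measure 114 mm over their backs; the gripper's body (76 mm by 85 mm) begins 54 mm behind the grasp point. The pads swing forward as they close: fully open they stand 13 mm farther back than shut.
Start: joints at [1.02, 0.259, 1.535, -0, 1.348, -0.203], TCP at [187.435, 517.081, 231.31] pointing down, gripper open.
Joint ranges: [-3.14, 3.14], [-0.91, 2.08], [0.19, 2.58], [-1.22, 4.36], [0.22, 2.71], [-3.12, 3.12]. Speed limits (rad/s): [2.57, 2.57, 3.14, 3.14, 3.14, 3.14].

INTERFACE

Orientations are given as a rotation vector (axis times angle).
In Python, from rig import env, read_camera, camera_info, order gives the robot as it stands.
- The arm moves only by the shell command python3 -m pendant 'ROWS' [FORCE]. ROWS is JSON, a list that holds one entry, the list of rows, each a list of 5 numbers: the shift along the tool's x, y, z in m, then the turn about the tool's x in rad, then the closure in counts, from 0 (fully open) to 255 (shut). In form: [[[x, y, z, spin, hand], ...]]. A call has 1 to 8 rows; each row shifts and turns the commanded pose from where the row before left it, along the tool's axes as they then stand; what a row does not reach is not made up. A row lasts 1/8 s, in which the tool goes at most 62.5 mm and 10.7 degrees, less where a joint would pass 70% of its speed; a pose out of reach is approached as far as the arm can. A call with a gripper value outside its range is refused whole. The fingers move at their own pace and stop on an object; FORCE is the grip in N (left out, the last holds). Time passes only in rows, so rows that do not move let the fingers close. It gives the time, the measured TCP pose, the force and the opening at its end, in the units of the state.
- env.state(): the state, without advancing time (a new reading comes with each control period).
- read_camera(name): name is "scene" or "side" or "wrist"; returns the picture (400x640x3 uint8, blue, green, red); there is no depth.
- camera_info(name): a dict with "mtx" (3x3 intrinsics, pixels), "dist_coeffs" ([k1, k2, p1, p2, k3] as OpenCV has them; the pictures are not rectified), "camera_from_world" (4x4, takes a point from world to camera coordinates); the wrist camera has in their place "mount" (4x4, takes a point from camera to tool coordinates, whose origin is the TCP and whose axes are the tool frame's). Camera axes: x right, y down, z forward; pixel columns grow to the right and rows downward; lengths in mm; the calibration is good to about 2 mm. A picture is of the moment at which its call begins: read the wrist's pose just before it. camera_info takes no time and is no camera call.
- order.sign_off(): hands the job in, once; it reports no verdict.
The state is a dict: "clock": time; "qpos": joint angles; "joint_velocities": joint speeds; "tau": joint torques, N m; "tcp_pos": TCP position; "tool_rot": TCP orientation; "contact_force": force on the tool from outside, world axes, zero at the start; "wrist_torque": the same for the moment, N m; "finger_gap": finger opening in mm.
Only numpy, scipy, OpenCV 4.12 (cv2) and the standard library are available. Lean on these libraries where they do the work, as an engineer would, in place of code of your own. Each camera call takes 0.05 s, during which the arm holds its last target.

TASK

Bring the LED test stage on to its next division: swing its clamp lever well open, then wind the crank clockwise for as many turns as it takes until the turntable bears on its stop. Find the stop by feel and come snugly up to it without forcing the crank. Then swing the clamp lever fully home again, and leave the things lying around the stage alone.

Things in the scene. Friction and masses are not known exactly. Their poses are not given: they have to be found in the camera images.
- stage: manual rotary stage, fixed to the bench: a grey cast body, 160 mm across, on a 225 x 190 mm aluminium plate 12 mm thick, with a graduated steel turntable (150 mm across, top 100 mm high, a plywood disc with 12 LEDs on it). Origin: underside, on the turntable's axis; z up. Worm housing along its -x side, crank at its -y end, clamp lever on its +y side, sensor post 157 mm high on its +x +y side
- crank_centre (a point): point on the worm shaft's axis, level with the middle of the crank's grip; fixed on the stage at (-62, -150, 66) mm, axes as the stage's. The shaft is level, along the stage's y. Clockwise is as seen from the crank's free end: the grip goes over the top towards the stage's +x. 40 turns of the crank make one turn of the turntable
- crank_handle (a point): centre of the crank's black grip, which turns freely on its spindle: 16 mm across, 46 mm long, lying level along the stage's y, 30 mm from the shaft's axis; the crank arm is 20 mm from this point towards the stage. Winding takes about 6 N at the grip, so hold it firmly. At the stop the resistance climbs by about 3 N per mm of grip travel: 9 to 16 N is snug, over 20 N is forcing it
- crank: the crank: steel arm 44 mm long with the grip at its end. Origin on the shaft's axis, where the arm meets the dial; its z axis points from the shaft to the grip. It drives the worm shaft through a spring coupling in its hub, which winds up by 0.01 rad for each N at the grip
- dial: graduated aluminium collar, 46 mm across, 13 mm wide, fixed on the worm shaft between the crank and the worm housing. Origin as the crank's; its z axis lies along the crank's when there is no load on the crank. Shaft and turntable move together
- clamp_pivot (a point): point on the clamp lever's upright pivot axis, level with the knob's centre; fixed on the stage at (5, 112, 102) mm
- clamp_knob (a point): centre of the upright black knob on the end of the clamp lever, 18 mm across, 41 mm tall, 75 mm from the pivot; the flat lever below it ends 26 mm under this point. Fixed to the lever, so it turns with it. Takes about 3 N to swing. Home, the lever points to the stage's -x, alongside the turntable
- table_top (a joint): angle of the turntable in rad, growing counterclockwise from above as the crank is wound clockwise. 0 at the last division; divisions are 30 degrees (0.52) apart. The stop (a dog on the turntable's rim meeting a bracket's screw) was set by hand somewhere from 0.51 to 0.56: where exactly is not known, and this reading (good to about 0.01) is too coarse to find it
- clamp (a joint): angle of the clamp lever in rad: 0 is home (clamped, against its end), growing clockwise from above, away from the turntable, to 1.2 (end of its swing); slack from 0.7. It stays where it is left
- screwdriver: bystander: loose black-handled screwdriver, 170 mm long, 26 mm thick, lying along its x; origin under its middle
- solder_reel: bystander: loose grey reel of solder, 60 mm across, 30 mm high, on its end; origin under its middle
- breadboard: bystander: loose white breadboard, 55 x 165 mm (long along its y), 9 mm thick; origin under its middle

How it is judged (in metres and radians):
On the way, in this order (a step that is already met when the one before it is completed fails the run):
1. the clamp lever is swung open (value of joint clamp above 0.7 rad), for 0.2 s.
2. the turntable is brought snugly against its stop: the crank meets at least 8 N at the grip there (hub coupling wound up by 0.08 rad; winding alone takes 6 N) (value of joint table_top above 0.532 rad and angle between the z axis of crank and the z axis of dial, either way round above 0.08 rad), for 0.05 s.
At the end, for the whole second after the job is handed in: The turntable is still at its stop (no more than half a degree back from it) and the clamp lever is home (within 0.1 rad) (value of joint table_top above 0.532 rad and value of joint clamp below 0.1 rad); the robot touches nothing.
It fails at once if the crank is forced: its hub coupling is wound up by more than 0.2 rad, which takes 20 N at the grip (angle between the z axis of crank and the z axis of dial, either way round above 0.2 rad).
It fails at once if the turntable is wound while the clamp is still on (value of joint clamp below 0.5 rad and velocity of joint table_top above 0.03 rad/s).
It fails at once if a bystander is shifted by more than 20 mm (distance of any of screwdriver, solder_reel, breadboard from where it was at the start of the episode above 0.02 m).
It also fails if it takes over 72 s, if anything falls off the work surface, if the arm or the gripper's body presses on something with over 40 N, if the wrist force passes 120 N, or if a joint passes its speed limit or range.

## Working session

There is one attempt and no reset: what is moved stays moved. The work goes in short steps, Python scripts to look and compute and a shell command to move; the robot and the scene stay as the last step left them, time stands still between calls to the robot, and variables do not carry over. Pictures are saved under pics/ and viewed, and the job is handed in when it is done.

```bash
ls; mkdir -p pics
python3 - <<'E'
from rig import env, read_camera, camera_info, order
import cv2,numpy as np
np.set_printoptions(precision=4,suppress=True)
s=env.state();print(s)
for n in ["scene","side","wrist"]:
    i=camera_info(n);print(n,i)
    cv2.imwrite(f"pics/{n}0.png",read_camera(n))
E
```

```text
pics
{'clock': 0.0, 'qpos': array([ 1.0202,  0.2594,  1.5361, -0.    ,  1.348 , -0.2028]), 'joint_velocities': array([-0.0008,  0.0015, -0.0015, -0.0007, -0.0014,  0.0001]), 'tau': array([ -0.0011, -44.6037, -29.0567,  -0.0002,   0.0121,  -0.    ]), 'tcp_pos': array([187.1475, 516.6243, 230.4643]), 'tool_rot': array([ 0.2716,  1.5542, -0.2743]), 'contact_force': array([-0.1129, -0.1565,  0.1204]), 'wrist_torque': array([-0.0615, -0.0152, -0.0113]), 'finger_gap': 85.17437669481153}
scene {'mtx': array([[495.5394,   0.    , 318.0389],
       [  0.    , 495.5394, 197.8138],
       [  0.    ,   0.    ,   1.    ]]), 'dist_coeffs': array([-0.1579,  0.    ,  0.    ,  0.    ,  0.    ]), 'camera_from_world': array([[  -0.3713,    0.9283,    0.0201,  222.9118],
       [   0.6888,    0.2898,   -0.6645, -365.0057],
       [  -0.6227,   -0.2329,   -0.747 , 1481.3596],
       [   0.    ,    0.    ,    0.    ,    1.    ]])}
side {'mtx': array([[422.0155,   0.    , 314.2909],
       [  0.    , 422.0155, 201.4661],
       [  0.    ,   0.    ,   1.    ]]), 'dist_coeffs': array([-0.0733,  0.    ,  0.    ,  0.    ,  0.    ]), 'camera_from_world': array([[ -0.9945,  -0.1023,  -0.0235, 643.8103],
       [ -0.039 ,   0.5679,  -0.8222,  84.1154],
       [  0.0974,  -0.8167,  -0.5687, 879.4418],
       [  0.    ,   0.    ,   0.    ,   1.    ]])}
wrist {'mtx': array([[285.3341,   0.    , 317.9979],
       [  0.    , 285.3341, 204.2563],
       [  0.    ,   0.    ,   1.    ]]), 'dist_coeffs': array([-0.036,  0.   ,  0.   ,  0.   ,  0.   ]), 'mount': array([[  -0.0003,   -0.2939,    0.9558, -144.2042],
       [   1.    ,   -0.0009,    0.    ,    0.4258],
       [   0.0008,    0.9558,    0.2939,  -73.9886],
       [   0.    ,    0.    ,    0.    ,    1.    ]])}
```

View pics/scene0.png

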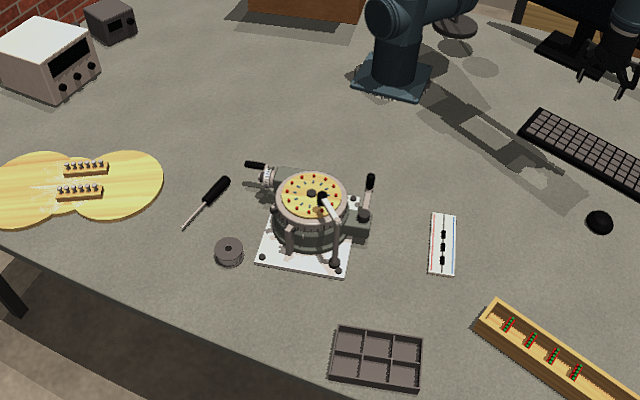

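View pics/side0.png

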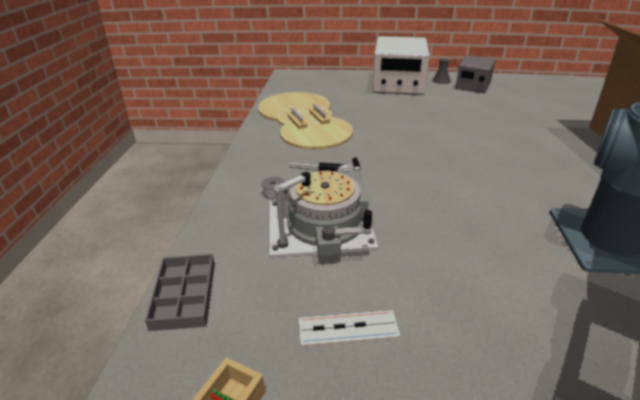

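View pics/wrist0.png

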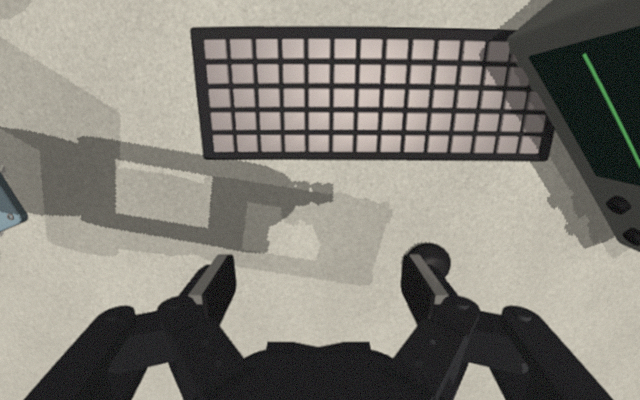

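```bash
cat > h.py <<'E'
from rig import env, read_camera, camera_info, order
import cv2,numpy as np
np.set_printoptions(precision=3,suppress=True)
def ray(n,px):
    i=camera_info(n);T=i['camera_from_world']
    p=cv2.undistortPoints(np.array([[px]],float),i['mtx'],i['dist_coeffs'])[0,0]
    R=T[:3,:3];c=-R.T@T[:3,3];return c,R.T@np.array([p[0],p[1],1])
def onz(n,px,z):
    c,d=ray(n,px);return c+d*(z-c[2])/d[2]
def two(a,b):
    c,d=ray("scene",a);e,f=ray("side",b);d=d/np.linalg.norm(d);f=f/np.linalg.norm(f)
    st=np.linalg.lstsq(np.c_[d,-f],e-c,rcond=None)[0]
    p=c+d*st[0];q=e+f*st[1];return (p+q)/2,np.linalg.norm(p-q)
def proj(n,P):
    i=camera_info(n);T=i['camera_from_world']
    return cv2.projectPoints(np.atleast_2d(P).astype(float),cv2.Rodrigues(T[:3,:3])[0],T[:3,3],i['mtx'],i['dist_coeffs'])[0][:,0]
E
python3 - <<'E'
import cv2
a=cv2.imread('pics/scene0.png')[145:285,225:385];cv2.imwrite('pics/sc0z.png',cv2.resize(a,None,fx=5,fy=4.25 if 0 else 4.2,interpolation=cv2.INTER_CUBIC)[:600] if 0 else cv2.resize(a,(640,560),interpolation=cv2.INTER_CUBIC))
a=cv2.imread('pics/side0.png')[150:265,255:385];cv2.imwrite('pics/si0z.png',cv2.resize(a,(650,575),interpolation=cv2.INTER_CUBIC))
E
```

```text
(no output)
```

View pics/sc0z.png

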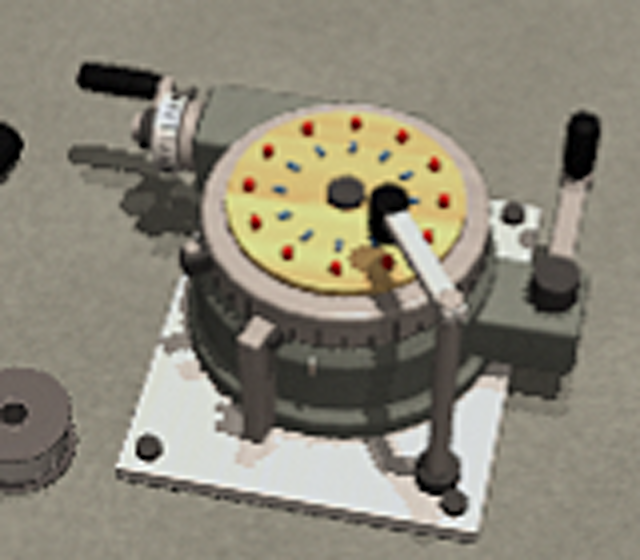

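View pics/si0z.png

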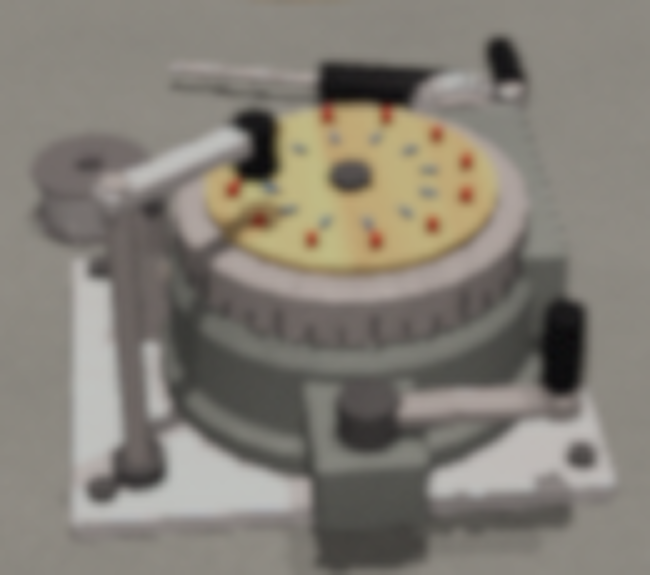

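Run:
```python
from h import *
S=lambda u,v:(225+u/4,145+v/4)
D=lambda u,v:(255+u/5,150+v/5)
print("corners",[onz("scene",S(*p),12) for p in [(118,467),(478,527)]],[onz("side",D(*p),12) for p in [(72,520),(615,485)]])
def circ(P):
    from scipy.optimize import least_squares
    P=np.array(P)[:,:2]; r=least_squares(lambda q:np.hypot(*(P-q[:2]).T)-q[2],[*P.mean(0),75]);return r.x,r.fun
print(circ([onz("scene",S(*p),100) for p in [(203,205),(222,155),(270,118),(345,103),(420,117),(470,160),(490,210),(300,315),(230,273)]]))
print(circ([onz("side",D(*p),100) for p in [(165,210),(185,255),(260,295),(350,305),(440,292),(505,250),(526,205)]]))
print("grip",two(S(117,79),D(507,66)))
print("knob",two(S(581,145),D(565,347)))
print("reel",onz("scene",S(15,400),30))
```

```text
corners [array([764.279, -75.518,  12.   ]), array([727.154, 107.907,  12.   ])] [array([727.808, 107.229,  12.   ]), array([508.247,  69.058,  12.   ])]
(array([625.132,  -6.7  ,  74.256]), array([-0.723, -0.129,  0.422,  0.064,  1.192, -1.26 , -0.206,  1.238,
       -0.598]))
(array([624.888,  -2.735,  75.608]), array([-0.119,  0.287, -0.052, -0.629,  0.911, -0.53 ,  0.131]))
grip (array([ 559.954, -173.816,   69.397]), np.float64(1.5403818496637096))
knob (array([533.484,  90.949,  97.616]), np.float64(1.5123096395577402))
reel [ 758.151 -136.593   30.   ]
```

```bash
cat >> h.py <<'E'
from scipy.spatial.transform import Rotation as Ro
def to(P,ydir=None):
    """TCP target P; prints tool-frame shift now, spin needed, and shift after spin"""
    s=env.state();R=Ro.from_rotvec(s['tool_rot']).as_matrix();p=s['tcp_pos']
    d=np.array(P)-p
    print("t",s['clock'],"tcp",p,"gap",s['finger_gap'],"F",s['contact_force'],"dn",R[:,0],"y",R[:,1])
    sp=0
    if ydir is not None:
        y=np.array([*ydir,0.]);y/=np.linalg.norm(y)
        for sg in (1,-1):
            sp=np.arctan2(sg*y@R[:,2],sg*y@R[:,1]);R2=R@Ro.from_rotvec([sp,0,0]).as_matrix()
            print("spin",sp,"shift after spin (mm)",R2.T@d)
    print("shift now (mm)",R.T@d)
psi=0.186
C0=np.array([625,-4.5])
def st(x,y,z):
    c,s_=np.cos(psi),np.sin(psi);return np.array([C0[0]+c*x-s_*y,C0[1]+s_*x+c*y,z])
E
python3 - <<'E'
from h import *
k=st(-70,112,200);print(k)
to(k,(-np.sin(psi),np.cos(psi)))
E
```

```text
[535.495  92.623 200.   ]
t 0.15 tcp [187.227 516.721 230.654] gap 85.31605414545464 F [-1.232 -0.978 -0.356] dn [-0.001 -0.001 -1.   ] y [ 0.341  0.94  -0.001]
spin -0.5338053927541971 shift after spin (mm) [  30.925 -481.155  263.863]
spin 2.6077872608355963 shift after spin (mm) [  30.925  481.155 -263.863]
shift now (mm) [  30.925 -279.958  471.971]
```

```bash
python3 -m pendant '[[[0,0,0,-0.134,0],[0,0,0,-0.134,0],[0,0,0,-0.133,0],[0,0,0,-0.133,0],[0,-0.045,0.025,0,0],[0,-0.045,0.025,0,0],[0,-0.045,0.025,0,0],[0,-0.045,0.025,0,0]]]' 40; python3 -m pendant '[[[0,-0.045,0.025,0,0],[0,-0.045,0.025,0,0],[0,-0.045,0.025,0,0],[0,-0.045,0.025,0,0],[0,-0.045,0.025,0,0],[0,-0.045,0.025,0,0],[0,-0.031,0.013,0,0],[0,0,0,0,0]]]'
python3 - <<'E'
from h import *
k=st(-70,112,200)
to(k,(-np.sin(psi),np.cos(psi)))
cv2.imwrite("pics/w1.png",read_camera("wrist"))
E
```

```text
clock: 1.15
tcp_pos: [319.7, 357.4, 231.2]
tool_rot: [-0.147, 1.566, 0.146]
contact_force: [-0.4, 1.1, -0.1]
finger_gap: 85.6
clock: 2.15
tcp_pos: [536.0, 90.9, 230.6]
tool_rot: [-0.144, 1.567, 0.143]
contact_force: [0.1, 0.0, -0.6]
finger_gap: 85.2
t 2.15 tcp [535.974  90.918 230.621] gap 85.23284471216563 F [ 0.111  0.016 -0.561] dn [-0.001 -0.    -1.   ] y [-0.182  0.983 -0.   ]
spin -0.0033311147389660936 shift after spin (mm) [30.621  1.772 -0.13 ]
spin 3.138261538850827 shift after spin (mm) [30.621 -1.772  0.13 ]
shift now (mm) [30.621  1.771 -0.136]
```

View pics/w1.png

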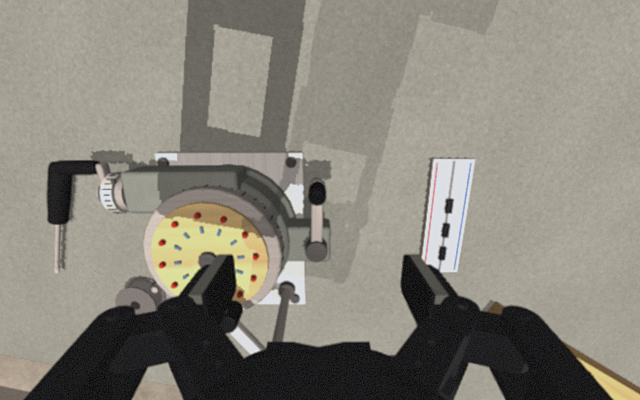

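```bash
cat >> h.py <<'E'
def wpt(px,z,s=None):
    s=s or env.state();i=camera_info("wrist");R=Ro.from_rotvec(s['tool_rot']).as_matrix()
    p=cv2.undistortPoints(np.array([[px]],float),i['mtx'],i['dist_coeffs'])[0,0]
    M=i['mount'];c=s['tcp_pos']+R@M[:3,3];d=R@(M[:3,:3]@np.array([p[0],p[1],1]))
    return c+d*(z-c[2])/d[2]
E
python3 - <<'E'
from h import *
im=cv2.imread('pics/w1.png')
cv2.imwrite('pics/w1z.png',cv2.resize(im[140:310,40:340],(800,453),interpolation=cv2.INTER_CUBIC))
print(camera_info('wrist')['mount'])
k=wpt((317.5,185),122);p=wpt((316,249),90);print(k,p)
print("stage corners",wpt((155,153),12),wpt((303,153),12),wpt((304,304),12))
E
```

```text
[[  -0.      -0.294    0.956 -144.205]
 [   1.      -0.001    0.      -0.178]
 [   0.001    0.956    0.294  -73.922]
 [   0.       0.       0.       1.   ]]
[520.772  89.082 122.   ] [599.242 101.876  90.   ]
stage corners [ 542.336 -117.952   12.   ] [508.68   68.151  12.   ] [729.186 106.932  12.   ]
```

View pics/w1z.png

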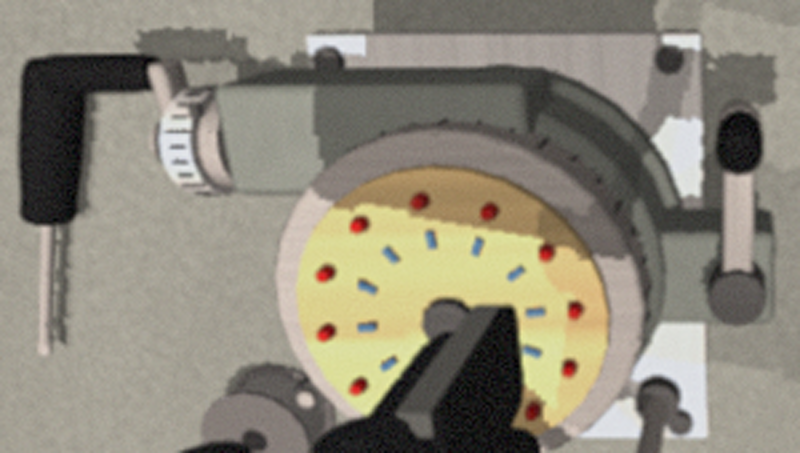

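```bash
sed -i 's/^psi=.*/psi=0.179/' h.py
python3 - <<'E'
from h import *
print(wpt((317.5,197),122),"pred",st(-70,112,122), "pivot pred",st(5,112,0))
print("pivot cap", wpt((316.5,251),90))
# grip top edge at z ~ : grip line in zoom (30..150, 70)
print([wpt((40+u/2.667,140+v/2.667),74) for u,v in [(35,75),(152,72)]])
print("disc centre", wpt((40+447/2.667,140+318/2.667),104))
to(wpt((317.5,197),122))
E
```

```text
[531.899  91.138 122.   ] pred [536.177  93.247 122.   ] pivot pred [609.979 106.601   0.   ]
pivot cap [601.526 102.853  90.   ]
[array([ 565.196, -197.633,   74.   ]), array([ 555.155, -147.742,   74.   ])]
disc centre [625.518 -10.358 104.   ]
t 2.2 tcp [534.994  92.261 230.677] gap 85.45710271789095 F [0.284 0.028 0.649] dn [-0.001  0.    -1.   ] y [-0.183  0.983  0.001]
shift now (mm) [108.681  -0.598  -3.103]
```

```bash
python3 -m pendant '[[[0.02,0,-0.001,0,130],[0.02,-0.001,-0.001,0,130],[0.02,0,0,0,130],[0.02,0,0,0,130],[0.02,0,0,0,130],[0.015,0,0,0,130],[0,0,0,0,130]]]' 40
python3 - <<'E'
from h import *
to(st(-70,112,87),(-np.sin(psi),np.cos(psi)))
im=read_camera("wrist");cv2.imwrite("pics/w2.png",im)
E
```

```text
clock: 3.08
tcp_pos: [531.9, 92.4, 115.3]
tool_rot: [-0.147, 1.568, 0.147]
contact_force: [0.4, 0.1, 0.0]
finger_gap: 41.9
t 3.075 tcp [531.887  92.436 115.293] gap 41.8879264404785 F [0.421 0.131 0.035] dn [-0.003  0.    -1.   ] y [-0.186  0.983  0.001]
spin 0.00806036042550137 shift after spin (mm) [28.281  0.015  4.44 ]
spin -3.1335322931642917 shift after spin (mm) [28.281 -0.015 -4.44 ]
shift now (mm) [28.281 -0.02   4.44 ]
```

View pics/w2.png

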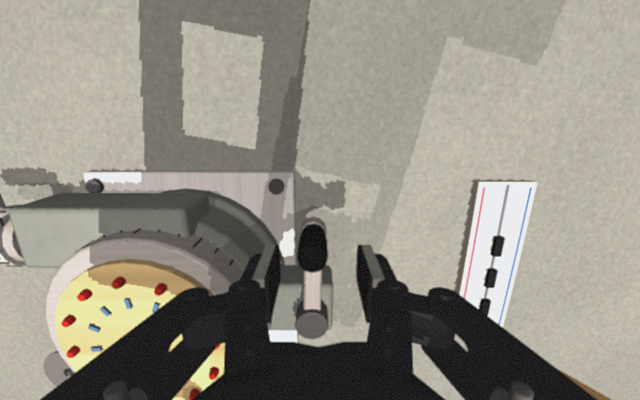

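Run:
```python
from h import *
im=cv2.imread("pics/w2.png")
sub=im[215:285,290:340];m=(sub.max(2)<45).astype(np.uint8)
ys,xs=np.nonzero(m);print(xs.min()+290,xs.max()+290,ys.min()+215,ys.max()+215)
for r in range(0,70,5): 
    q=np.nonzero(m[r])[0]; print(r+215,(q.min()+290,q.max()+290) if len(q) else None,end=' ')
k=wpt((312.5,258),122);print(k);to([*k[:2],87])
```

```text
298 326 225 270
215 None 220 None 225 (np.int64(309), np.int64(315)) 230 (np.int64(303), np.int64(322)) 235 (np.int64(301), np.int64(324)) 240 (np.int64(300), np.int64(325)) 245 (np.int64(299), np.int64(325)) 250 (np.int64(298), np.int64(325)) 255 (np.int64(298), np.int64(326)) 260 (np.int64(299), np.int64(325)) 265 (np.int64(300), np.int64(324)) 270 (np.int64(309), np.int64(315)) 275 None 280 None [532.325  88.986 122.   ]
t 3.125 tcp [532.725  92.274 116.2  ] gap 41.90502509094893 F [-0.182 -0.235 -0.142] dn [-0.001  0.    -1.   ] y [-0.186  0.983  0.   ]
shift now (mm) [29.2   -3.165 -0.981]
```

```bash
python3 -m pendant '[[[0.015,-0.0015,0,0,130],[0.014,-0.001,0,0,130],[0,0,0,0,255],[0,0,0,0,255],[0,0,0,0,255],[0,0,0,0,255]]]' 40
python3 - <<'E'
from h import *
to(st(-70,112,87),(-np.sin(psi),np.cos(psi)))
im=read_camera("wrist");cv2.imwrite("pics/w3.png",im)
E
```

```text
clock: 3.88
tcp_pos: [533.0, 89.2, 86.7]
tool_rot: [-0.146, 1.567, 0.146]
contact_force: [-0.3, -0.7, -9.4]
finger_gap: 16.7
t 3.875 tcp [533.024  89.209  86.732] gap 16.672712498205744 F [-0.301 -0.654 -9.354] dn [-0.001 -0.    -1.   ] y [-0.185  0.983  0.   ]
spin 0.007202019060737265 shift after spin (mm) [-0.273  3.412  3.821]
spin -3.1343906345290558 shift after spin (mm) [-0.273 -3.412 -3.821]
shift now (mm) [-0.273  3.385  3.846]
```

View pics/w3.png

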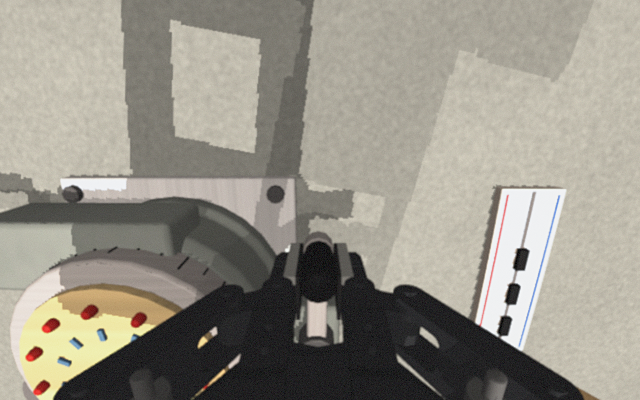

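```bash
python3 -m pendant '[[[0,0.0056,0.0002,0.075,255],[0,0.0112,0.0008,0.15,255],[0,0.0112,0.0008,0.15,255]]]'; python3 -m pendant '[[[0,0.0112,0.0008,0.15,255],[0,0.0112,0.0008,0.15,255],[0,0.0112,0.0008,0.15,255],[0,0.0112,0.0008,0.15,255],[0,0,0,0,255],[0,0,0,0,255]]]'
```

```text
clock: 4.3
tcp_pos: [533.5, 117.0, 86.7]
tool_rot: [0.151, 1.566, -0.153]
contact_force: [3.9, -2.2, -12.3]
finger_gap: 16.7
clock: 5.05
tcp_pos: [555.3, 156.2, 86.8]
tool_rot: [0.616, 1.48, -0.615]
contact_force: [5.5, -0.5, -13.7]
finger_gap: 16.5
```

```bash
python3 -m pendant '[[[0,0,0,0,130],[0,0,0,0,130],[0,0,0,0,130],[-0.02,0,0,0,130],[-0.03,0,0,0,130],[-0.04,0,0,0,130],[-0.04,0,0,0,130],[0,0,0,0,130]]]'
python3 - <<'E'
from h import *
im=read_camera("side");cv2.imwrite("pics/s4.png",cv2.resize(im[130:280,240:440],(800,600)))
g=np.array([559,-172,190]);to(g,(np.cos(psi),np.sin(psi)))
E
```

```text
clock: 6.05
tcp_pos: [556.4, 156.7, 221.8]
tool_rot: [0.619, 1.474, -0.612]
contact_force: [0.8, 0.9, -0.0]
finger_gap: 41.7
t 6.1 tcp [555.106 156.55  219.416] gap 42.161014165580596 F [ 0.185  0.371 -0.531] dn [ 0.004  0.    -1.   ] y [0.709 0.705 0.003]
spin 0.6033284475454319 shift after spin (mm) [ 29.302 -54.794 323.983]
spin -2.5382642060443614 shift after spin (mm) [  29.302   54.794 -323.983]
shift now (mm) [  29.302 -228.943  235.695]
```

View pics/s4.png

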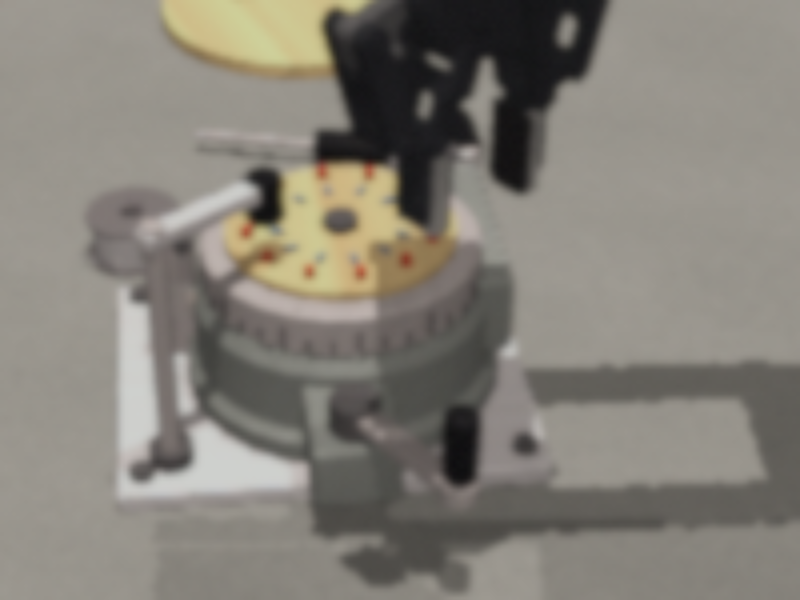

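```bash
python3 -m pendant '[[[0,0,0,0.12,130],[0,0,0,0.12,130],[0,0,0,0.12,130],[0,0,0,0.12,130],[0,0,0,0.123,130],[0,-0.009,0.054,0,130],[0,-0.009,0.054,0,130],[0,-0.009,0.054,0,130]]]'
python3 -m pendant '[[[0,-0.009,0.054,0,130],[0,-0.009,0.054,0,130],[0,-0.01,0.054,0,130],[0,0,0,0,130]]]'
python3 - <<'E'
from h import *
to([559,-172,190],(np.cos(psi),np.sin(psi)))
im=read_camera("wrist");cv2.imwrite("pics/w5.png",im)
E
```

```text
clock: 7.1
tcp_pos: [555.5, -9.0, 215.9]
tool_rot: [1.075, 1.291, -1.077]
contact_force: [0.4, -0.0, -0.7]
finger_gap: 41.5
clock: 7.6
tcp_pos: [556.8, -175.9, 215.5]
tool_rot: [1.079, 1.288, -1.082]
contact_force: [0.5, 0.4, -0.2]
finger_gap: 41.7
t 7.6 tcp [ 556.785 -175.949  215.528] gap 41.71966549385601 F [ 0.519  0.409 -0.225] dn [-0.002  0.    -1.   ] y [ 0.985  0.173 -0.002]
spin -0.005028962384430989 shift after spin (mm) [25.523  2.942 -3.477]
spin 3.136563691205362 shift after spin (mm) [25.523 -2.942  3.477]
shift now (mm) [25.523  2.924 -3.492]
```

View pics/w5.png

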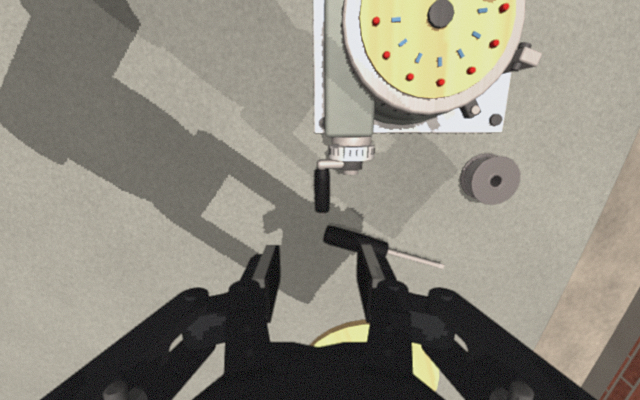

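Run:
```python
from h import *
im=cv2.imread('pics/w5.png')
cv2.imwrite('pics/w5z.png',cv2.resize(im[120:270,290:420],(693,800))[:600] if 0 else cv2.resize(im[125:265,300:440],(600,600),interpolation=cv2.INTER_CUBIC))
sub=im[160:220,305:335];m=(sub.max(2)<50).astype(np.uint8)
for r in range(0,60,4):
    q=np.nonzero(m[r])[0];print(r+160,(q.min()+305,q.max()+305) if len(q) else None,end=' ')
print()
s=env.state()
R=Ro.from_rotvec(s['tool_rot']).as_matrix()
c,s_=np.cos(psi),np.sin(psi)
A=wpt((321.5,212),70);B=wpt((321.5,168),70);print("grip ends",A,B,np.linalg.norm(A-B))
for px in [(325,228),(388,240),(324,240),(384,252)]: print("sd",wpt(px,13))
print("pred centre",st(-62,-150,66),"pred grip -x",st(-92,-150,66))
```

```text
160 None 164 None 168 None 172 (np.int64(315), np.int64(328)) 176 (np.int64(315), np.int64(328)) 180 (np.int64(315), np.int64(328)) 184 (np.int64(315), np.int64(328)) 188 (np.int64(315), np.int64(328)) 192 (np.int64(315), np.int64(328)) 196 (np.int64(315), np.int64(328)) 200 (np.int64(316), np.int64(328)) 204 (np.int64(316), np.int64(328)) 208 (np.int64(316), np.int64(328)) 212 None 216 None 
grip ends [ 565.142 -195.072   70.   ] [ 556.726 -148.351   70.   ] 47.47267838987096
sd [ 577.462 -234.644   13.   ]
sd [ 662.77  -236.917   13.   ]
sd [ 579.243 -251.633   13.   ]
sd [ 661.789 -254.902   13.   ]
pred centre [ 590.697 -163.142   66.   ] pred grip -x [ 561.177 -168.484   66.   ]
```

View pics/w5z.png

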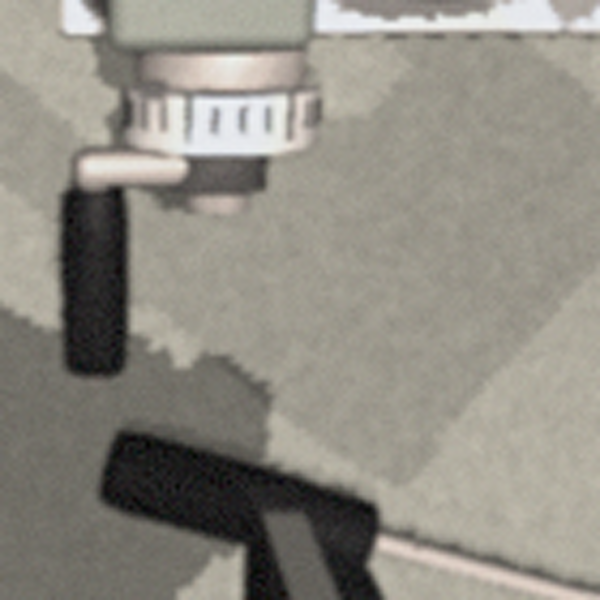

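Run:
```python
from h import *
s=env.state()
a=wpt((351.3,172.8),66);g=wpt((321.75,190),66);g2=wpt((321.75,190),72)
c,s_=np.cos(psi),np.sin(psi);ex=np.array([c,s_,0]);ey=np.array([-s_,c,0])
print(a,g,(g-a)@ex,(g2-a)@ex,(g-a)@ey)
# fit shaft axis x using 2 views via scene: dial centre
S=lambda u,v:(225+u/4,145+v/4);D=lambda u,v:(255+u/5,150+v/5)
print(proj("scene",[a,g]),proj("side",[a,g]),S(117,79),D(507,66))
to([*g[:2],115],(c,s_))
for z in range(60,80,4):
    w=wpt((321.75,190),z);print(z,proj("scene",w)[0],proj("side",w)[0])
```

```text
[ 588.379 -148.552   66.   ] [ 561.314 -172.117   66.   ] -30.82741981116537 -30.88849952969029 -18.369432615052062
[[258.687 176.847]
 [254.705 166.072]] [[344.174 169.463]
 [355.599 164.98 ]] (254.25, 164.75) (356.4, 163.2)
t 7.65 tcp [ 556.801 -173.637  215.64 ] gap 41.7876741630184 F [-1.11   0.778 -0.844] dn [-0.002  0.002 -1.   ] y [ 0.985  0.175 -0.002]
spin -0.0034865042170081255 shift after spin (mm) [100.631   4.929  -0.492]
spin 3.1381061493727853 shift after spin (mm) [100.631  -4.929   0.492]
shift now (mm) [100.631   4.927  -0.509]
60 [254.257 167.86 ] [355.403 166.793]
64 [254.555 166.669] [355.533 165.586]
68 [254.855 165.472] [355.665 164.373]
72 [255.157 164.269] [355.797 163.152]
76 [255.461 163.059] [355.929 161.924]
```

```bash
python3 -m pendant '[[[0.03,0.0025,0.002,0,130],[0.03,0.0025,0.0015,0,130],[0.03,0,0,0,130],[0.02,0,0,0,130],[0,0,0,0,130]]]'
python3 - <<'E'
from h import *
S=[env.state()]
im=read_camera("wrist");cv2.imwrite("pics/w6.png",im)
cv2.imwrite('pics/w6z.png',cv2.resize(im[150:340,220:440],(800,690))[:600])
to([561.3,-172.1,57])
E
```

```text
clock: 8.28
tcp_pos: [561.7, -172.2, 105.0]
tool_rot: [1.075, 1.295, -1.077]
contact_force: [-0.2, -0.0, 0.3]
finger_gap: 41.9
t 8.325 tcp [ 562.713 -173.003  106.54 ] gap 41.97760514103909 F [-0.159 -0.367  0.755] dn [-0.002  0.002 -1.   ] y [ 0.984  0.18  -0.002]
shift now (mm) [49.544 -1.134 -1.049]
```

View pics/w6.png

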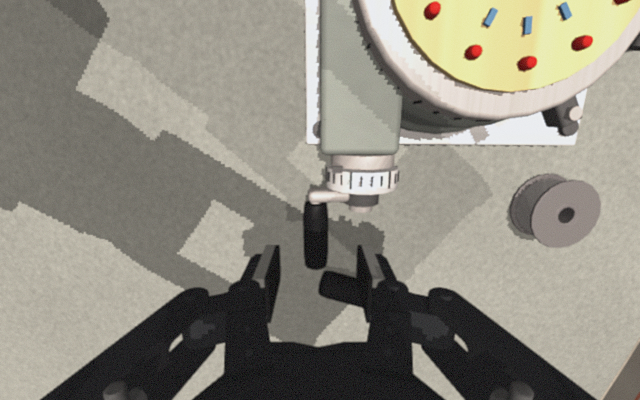

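Run:
```python
from h import *
for _ in range(1):
    g1=wpt((315.5,269),68);g0=wpt((316,200),72);print(g0,g1,np.linalg.norm(g0-g1),(g0+g1)/2)
a=wpt((362,209),66);ex=np.array([np.cos(psi),np.sin(psi),0]);print(((g0+g1)/2-a)@ex)
to((g0+g1)/2+[0,0,-13])
```

```text
[ 558.317 -150.512   72.   ] [ 567.286 -202.715   68.   ] 53.11963659979184 [ 562.801 -176.614   70.   ]
-31.51097289117534
t 8.325 tcp [ 562.713 -173.003  106.54 ] gap 41.97760514103909 F [-0.159 -0.367  0.755] dn [-0.002  0.002 -1.   ] y [ 0.984  0.18  -0.002]
shift now (mm) [49.534 -0.467  3.66 ]
```

```bash
python3 -m pendant '[[[0.02,0,0.002,0,130],[0.02,-0.0005,0.001,0,130],[0.009,0,0,0,130],[0,0,0,0,255],[0,0,0,0,255],[0,0,0,0,255],[0,0,0,0,255],[0,0,0,0,255]]]' 70
python3 - <<'E'
from h import *
to([561.3,-172.1,57],(np.cos(psi),np.sin(psi)))
im=read_camera("wrist");cv2.imwrite("pics/w7.png",im)
E
```

```text
clock: 9.32
tcp_pos: [561.3, -178.2, 58.8]
tool_rot: [1.074, 1.292, -1.079]
contact_force: [-7.3, -3.0, 1.1]
finger_gap: 13.2
t 9.325 tcp [ 561.259 -178.24    58.825] gap 13.185862581664482 F [-7.345 -2.995  1.057] dn [-0.004 -0.    -1.   ] y [ 0.984  0.179 -0.004]
spin 0.0006535109209182526 shift after spin (mm) [ 1.822  1.141 -6.034]
spin -3.140939142668875 shift after spin (mm) [ 1.822 -1.141  6.034]
shift now (mm) [ 1.822  1.145 -6.033]
```

View pics/w7.png

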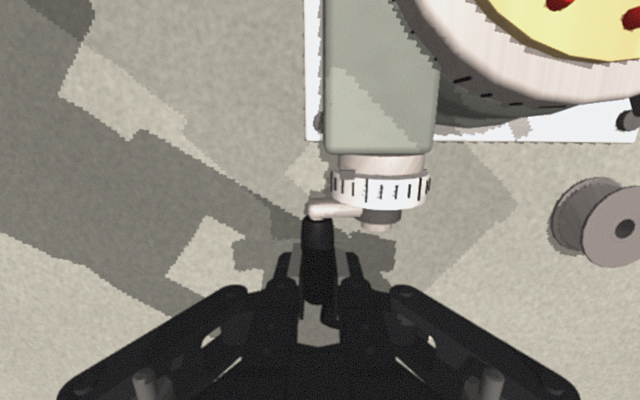

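```bash
python3 -m pendant '[[[-0.0076,0.0013,0,0,255],[-0.0068,0.0039,0,0,255]]]'; python3 -m pendant '[[[0,0,0,0,255]]]'
```

```text
clock: 9.62
tcp_pos: [565.9, -177.2, 72.5]
tool_rot: [1.074, 1.293, -1.08]
contact_force: [-6.0, -3.5, -4.0]
finger_gap: 13.7
clock: 9.75
tcp_pos: [566.8, -177.2, 73.5]
tool_rot: [1.074, 1.291, -1.078]
contact_force: [-7.3, -2.3, 1.0]
finger_gap: 13.8
```

Run:
```python
from h import *
im=read_camera("wrist");im2=read_camera("side")
im2=cv2.resize(im2[130:230,300:400],(400,400),interpolation=cv2.INTER_CUBIC)
im=cv2.resize(im[130:330,260:460],(400,400))
cv2.imwrite("pics/c8.png",np.hstack([im,im2]))
```

View pics/c8.png

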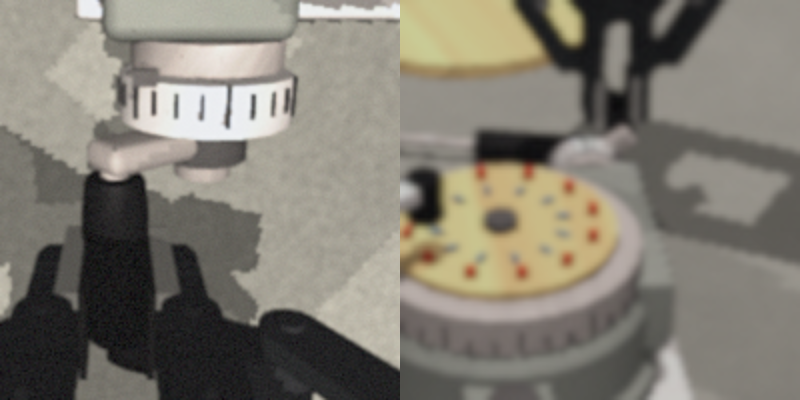

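```bash
python3 -m pendant '[[[-0.0061,0.0047,0,0,255],[-0.0039,0.0068,0,0,255]]]'; python3 -m pendant '[[[-0.002,0.0076,0,0,255]]]';  python3 -m pendant '[[[0,0.0078,0,0,255],[0,0,0,0,255]]]'
```

```text
clock: 10.1
tcp_pos: [577.9, -175.0, 83.0]
tool_rot: [1.074, 1.292, -1.079]
contact_force: [-5.4, -0.9, -2.6]
finger_gap: 13.4
clock: 10.22
tcp_pos: [585.8, -173.6, 85.3]
tool_rot: [1.075, 1.291, -1.078]
contact_force: [-5.3, -0.5, -1.2]
finger_gap: 13.5
clock: 10.48
tcp_pos: [594.9, -171.9, 85.3]
tool_rot: [1.076, 1.289, -1.076]
contact_force: [-2.7, 0.5, 0.2]
finger_gap: 13.2
```

```bash
python3 -m pendant '[[[0.002,0.0076,0,0,255],[0.0039,0.0068,0,0,255],[0.0055,0.0055,0,0,255]]]'; python3 -m pendant '[[[0.0068,0.0039,0,0,255],[0.0076,0.002,0,0,255],[0.0078,0,0,0,255]]]'
```

```text
clock: 10.85
tcp_pos: [613.9, -168.3, 74.0]
tool_rot: [1.076, 1.29, -1.077]
contact_force: [-7.2, 0.1, 2.6]
finger_gap: 13.6
clock: 11.22
tcp_pos: [619.8, -167.1, 52.0]
tool_rot: [1.076, 1.29, -1.076]
contact_force: [-7.0, 1.0, 6.7]
finger_gap: 13.3
```

```bash
python3 -m pendant '[[[0.0076,-0.002,0,0,255]]]'; python3 -m pendant '[[[0.0068,-0.0039,0,0,255]]]';python3 -m pendant '[[[0.0055,-0.0055,0,0,255]]]'; python3 -c "
from h import *
im=read_camera('scene');cv2.imwrite('pics/c9.png',cv2.resize(im[120:270,200:400],(800,600)))"
```

```text
clock: 11.35
tcp_pos: [618.1, -167.4, 44.7]
tool_rot: [1.076, 1.289, -1.076]
contact_force: [-6.2, 2.4, 8.7]
finger_gap: 13.2
clock: 11.48
tcp_pos: [614.8, -168.0, 38.3]
tool_rot: [1.077, 1.288, -1.075]
contact_force: [-5.6, 3.0, 10.8]
finger_gap: 13.5
clock: 11.6
tcp_pos: [610.3, -169.0, 33.2]
tool_rot: [1.078, 1.286, -1.074]
contact_force: [-2.4, 4.3, 10.4]
finger_gap: 13.5
```

View pics/c9.png

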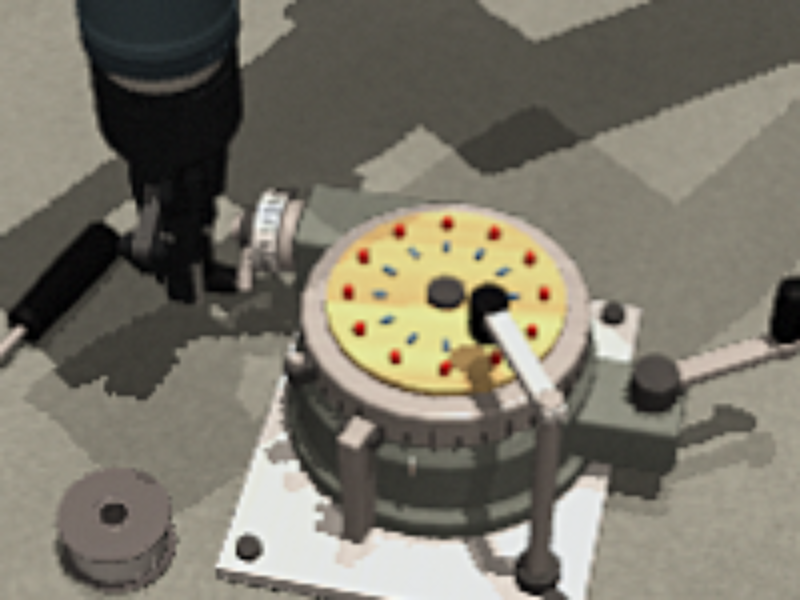

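```bash
python3 -m pendant '[[[0.0033,-0.0073,0,0,255],[0.0014,-0.0081,0,0,255]]]'; python3 -m pendant '[[[0,-0.0078,0,0,255]]]'; python3 -m pendant '[[[-0.002,-0.0076,0,0,255],[-0.0039,-0.0068,0,0,255]]]'
```

```text
clock: 11.9
tcp_pos: [597.8, -171.8, 27.6]
tool_rot: [1.08, 1.281, -1.071]
contact_force: [9.6, 3.8, -11.8]
finger_gap: 13.3
clock: 12.02
tcp_pos: [588.7, -173.3, 26.3]
tool_rot: [1.079, 1.284, -1.073]
contact_force: [5.8, 0.9, -9.8]
finger_gap: 13.5
clock: 12.28
tcp_pos: [572.2, -176.2, 32.2]
tool_rot: [1.077, 1.288, -1.076]
contact_force: [3.1, 0.9, -6.4]
finger_gap: 13.6
```

```bash
python3 -m pendant '[[[-0.0053,-0.0055,0,0,255],[-0.0067,-0.0039,0,0,255]]]'; python3 -m pendant '[[[-0.0076,-0.002,0,0,255],[-0.0078,0,0,0,255]]]'; python3 -m pendant '[[[-0.0076,0.002,0,0,255],[-0.0068,0.0039,0,0,255]]]'; python3 -m pendant '[[[-0.0055,0.0055,0,0,255],[-0.0039,0.0068,0,0,255]]]'
```

```text
clock: 12.52
tcp_pos: [562.6, -177.9, 45.1]
tool_rot: [1.077, 1.288, -1.076]
contact_force: [3.5, 1.1, -6.0]
finger_gap: 13.3
clock: 12.78
tcp_pos: [560.8, -178.1, 60.5]
tool_rot: [1.077, 1.288, -1.076]
contact_force: [4.4, 1.8, -7.6]
finger_gap: 13.5
clock: 13.02
tcp_pos: [566.5, -177.0, 74.4]
tool_rot: [1.076, 1.29, -1.077]
contact_force: [3.1, 3.0, -10.9]
finger_gap: 13.4
clock: 13.28
tcp_pos: [577.9, -174.9, 83.4]
tool_rot: [1.075, 1.291, -1.078]
contact_force: [-3.3, 0.6, -8.2]
finger_gap: 13.0
```

```bash
python3 -m pendant '[[[-0.0015,0.008,0,0,255],[0,0.0078,0,0,255]]]'; python3 -m pendant '[[[0.002,0.0076,0,0,255],[0.0039,0.0068,0,0,255]]]'; python3 -m pendant '[[[0.0055,0.0055,0,0,255],[0.0068,0.0039,0,0,255]]]'; python3 -m pendant '[[[0.0076,0.002,0,0,255],[0.0078,0,0,0,255]]]'
```

```text
clock: 13.52
tcp_pos: [593.6, -172.1, 85.6]
tool_rot: [1.075, 1.291, -1.078]
contact_force: [-6.3, 0.9, -2.5]
finger_gap: 13.1
clock: 13.78
tcp_pos: [607.9, -169.5, 80.0]
tool_rot: [1.075, 1.291, -1.078]
contact_force: [-7.5, 1.0, 0.4]
finger_gap: 13.3
clock: 14.02
tcp_pos: [617.4, -167.7, 68.0]
tool_rot: [1.075, 1.29, -1.077]
contact_force: [-7.7, 1.6, 3.0]
finger_gap: 13.2
clock: 14.28
tcp_pos: [619.9, -167.2, 53.0]
tool_rot: [1.076, 1.289, -1.076]
contact_force: [-6.6, 4.0, 6.7]
finger_gap: 13.0
```

```bash
python3 -m pendant '[[[0.0075,-0.0023,0,0,255],[0.0067,-0.0039,0,0,255]]]'; python3 -m pendant '[[[0.0054,-0.0055,0,0,255],[0.0038,-0.0068,0,0,255]]]'; python3 -m pendant '[[[0.002,-0.0076,0,0,255],[0,-0.0078,0,0,255]]]'; python3 -m pendant '[[[-0.002,-0.0076,0,0,255],[-0.0039,-0.0068,0,0,255]]]'
```

```text
clock: 14.52
tcp_pos: [615.3, -168.1, 39.6]
tool_rot: [1.078, 1.286, -1.074]
contact_force: [-2.7, 6.8, 8.2]
finger_gap: 13.2
clock: 14.78
tcp_pos: [605.6, -170.3, 30.5]
tool_rot: [1.08, 1.281, -1.072]
contact_force: [6.3, 7.2, -0.6]
finger_gap: 13.6
clock: 15.02
tcp_pos: [589.5, -173.3, 26.5]
tool_rot: [1.079, 1.284, -1.073]
contact_force: [6.1, 2.8, -11.1]
finger_gap: 13.6
clock: 15.28
tcp_pos: [572.6, -176.2, 32.0]
tool_rot: [1.077, 1.288, -1.076]
contact_force: [2.7, 2.8, -6.4]
finger_gap: 13.4
```

```bash
python3 -m pendant '[[[-0.0055,-0.0055,0,0,255],[-0.0068,-0.0039,0,0,255]]]'; python3 -m pendant '[[[-0.0076,-0.002,0,0,255],[-0.0078,0,0,0,255]]]'; python3 -m pendant '[[[-0.0076,0.002,0,0,255],[-0.0066,0.0041,0,0,255]]]'; python3 -m pendant '[[[-0.0053,0.0057,0,0,255],[-0.0039,0.0068,0,0,255]]]'
```

```text
clock: 15.52
tcp_pos: [562.7, -177.9, 45.0]
tool_rot: [1.077, 1.288, -1.076]
contact_force: [2.5, 2.2, -6.3]
finger_gap: 13.4
clock: 15.78
tcp_pos: [560.9, -178.2, 60.5]
tool_rot: [1.077, 1.288, -1.076]
contact_force: [2.0, 3.4, -8.1]
finger_gap: 12.9
clock: 16.02
tcp_pos: [566.6, -177.1, 74.2]
tool_rot: [1.076, 1.29, -1.077]
contact_force: [-0.0, 2.0, -9.1]
finger_gap: 13.8
clock: 16.27
tcp_pos: [578.4, -175.0, 83.3]
tool_rot: [1.075, 1.291, -1.078]
contact_force: [-5.4, 1.4, -5.1]
finger_gap: 13.4
```

```bash
python3 -m pendant '[[[-0.002,0.0076,0,0,255],[0,0.0078,0,0,255]]]'; python3 -m pendant '[[[0.002,0.0076,0,0,255],[0.0039,0.0068,0,0,255]]]'; python3 -m pendant '[[[0.0055,0.0055,0,0,255],[0.0068,0.0039,0,0,255]]]'; python3 -m pendant '[[[0.0076,0.002,0,0,255],[0.0078,-0.0003,0,0,255]]]'; python3 -c "
from h import *
im=read_camera('scene');cv2.imwrite('pics/c10.png',cv2.resize(im[120:270,200:400],(800,600)))"
```

```text
clock: 16.52
tcp_pos: [593.7, -172.2, 85.6]
tool_rot: [1.075, 1.291, -1.078]
contact_force: [-6.8, 1.8, -1.3]
finger_gap: 13.8
clock: 16.77
tcp_pos: [608.0, -169.5, 79.9]
tool_rot: [1.075, 1.291, -1.078]
contact_force: [-7.0, 1.5, -0.3]
finger_gap: 13.3
clock: 17.02
tcp_pos: [617.4, -167.7, 67.8]
tool_rot: [1.075, 1.29, -1.077]
contact_force: [-8.6, 2.6, 2.9]
finger_gap: 13.4
clock: 17.27
tcp_pos: [619.8, -167.3, 52.9]
tool_rot: [1.076, 1.289, -1.076]
contact_force: [-6.0, 4.1, 6.0]
finger_gap: 13.3
```

View pics/c10.png

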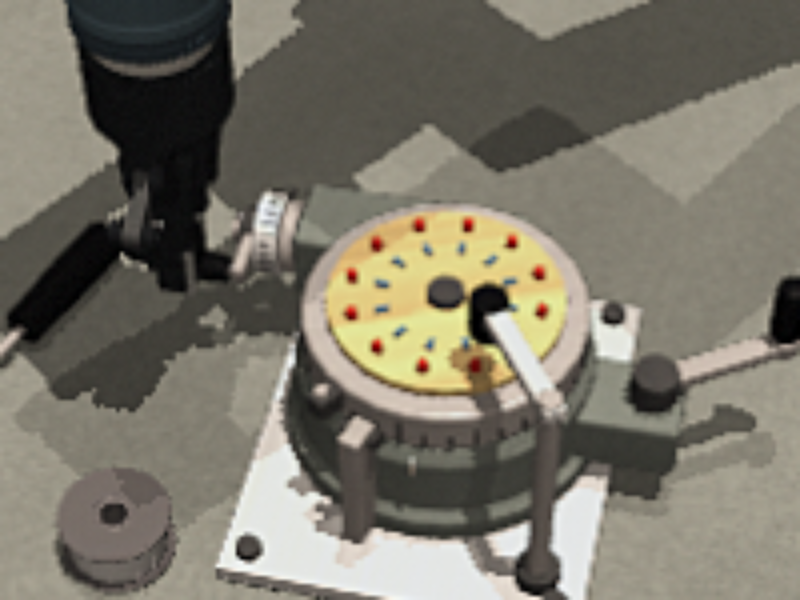

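```bash
python3 -m pendant '[[[0.0075,-0.0021,0,0,255],[0.0067,-0.0039,0,0,255]]]'; python3 -m pendant '[[[0.0056,-0.0055,0,0,255],[0.0041,-0.0068,0,0,255]]]'; python3 -m pendant '[[[0.002,-0.0076,0,0,255],[0,-0.0078,0,0,255]]]'; python3 -m pendant '[[[-0.002,-0.0076,0,0,255],[-0.0039,-0.0068,0,0,255]]]'
```

```text
clock: 17.58
tcp_pos: [615.3, -168.2, 39.4]
tool_rot: [1.078, 1.286, -1.074]
contact_force: [-3.0, 5.1, 8.2]
finger_gap: 13.1
clock: 17.82
tcp_pos: [605.1, -170.3, 29.9]
tool_rot: [1.08, 1.282, -1.072]
contact_force: [4.4, 7.9, 3.9]
finger_gap: 13.2
clock: 18.08
tcp_pos: [589.6, -173.3, 26.3]
tool_rot: [1.079, 1.283, -1.073]
contact_force: [5.8, 3.9, -7.9]
finger_gap: 13.4
clock: 18.32
tcp_pos: [573.3, -176.1, 31.5]
tool_rot: [1.077, 1.287, -1.075]
contact_force: [3.4, 3.2, -5.8]
finger_gap: 13.3
```

```bash
python3 -m pendant '[[[-0.0055,-0.0055,0,0,255],[-0.0068,-0.0039,0,0,255]]]'; python3 -m pendant '[[[-0.0076,-0.002,0,0,255],[-0.0078,0,0,0,255]]]'; python3 -m pendant '[[[-0.0076,0.002,0,0,255],[-0.0066,0.0041,0,0,255]]]'; python3 -m pendant '[[[-0.0053,0.0057,0,0,255],[-0.0037,0.0068,0,0,255]]]'
```

```text
clock: 18.58
tcp_pos: [562.9, -177.9, 44.4]
tool_rot: [1.077, 1.288, -1.076]
contact_force: [2.8, 4.2, -5.1]
finger_gap: 13.2
clock: 18.82
tcp_pos: [560.9, -178.2, 59.9]
tool_rot: [1.077, 1.288, -1.076]
contact_force: [1.8, 3.8, -6.0]
finger_gap: 13.7
clock: 19.08
tcp_pos: [566.3, -177.2, 73.7]
tool_rot: [1.076, 1.29, -1.077]
contact_force: [-1.0, 1.6, -7.7]
finger_gap: 13.2
clock: 19.32
tcp_pos: [578.0, -175.2, 82.9]
tool_rot: [1.074, 1.291, -1.078]
contact_force: [-7.3, 2.0, -1.2]
finger_gap: 13.4
```

```bash
python3 -m pendant '[[[-0.002,0.0076,0,0,255],[0,0.0078,0,0,255]]]'; python3 -m pendant '[[[0.0008,0.0038,0,0,255]]]';python3 -m pendant '[[[0.0013,0.0037,0,0,255]]]';python3 -m pendant '[[[0.0009,0.0018,0,0,255]]]';python3 -m pendant '[[[0.0009,0.0017,0,0,255]]]'; python3 -c "
from h import *
im=read_camera('scene');cv2.imwrite('pics/c11.png',cv2.resize(im[180:260,250:350],(750,600)))"
```

```text
clock: 19.58
tcp_pos: [593.7, -172.3, 85.4]
tool_rot: [1.075, 1.29, -1.078]
contact_force: [-7.2, 2.3, 0.5]
finger_gap: 13.3
clock: 19.7
tcp_pos: [597.8, -171.5, 84.6]
tool_rot: [1.075, 1.29, -1.077]
contact_force: [-6.3, 2.4, 2.0]
finger_gap: 13.2
clock: 19.82
tcp_pos: [601.4, -170.8, 83.4]
tool_rot: [1.075, 1.29, -1.077]
contact_force: [-6.2, 3.2, 2.1]
finger_gap: 13.3
clock: 19.95
tcp_pos: [603.1, -170.6, 82.6]
tool_rot: [1.075, 1.29, -1.077]
contact_force: [-9.0, 1.5, 5.4]
finger_gap: 13.4
clock: 20.08
tcp_pos: [604.1, -170.4, 81.9]
tool_rot: [1.074, 1.291, -1.078]
contact_force: [-10.2, 1.6, 8.1]
finger_gap: 13.6
```

View pics/c11.png

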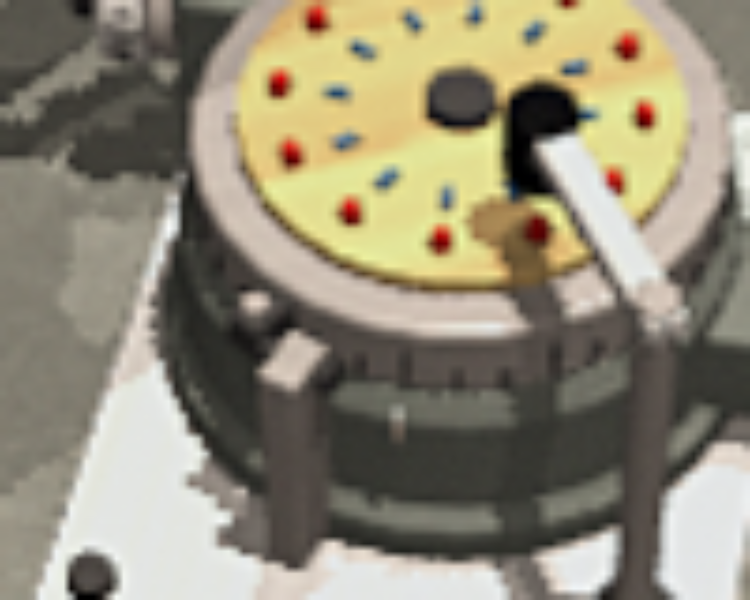

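```bash
cat > led.py <<'E'
from h import *
def leds(im,z=106):
    b,g,r=[im[...,k].astype(int) for k in range(3)]
    m=((r>120)&(g<90)&(b<90)).astype(np.uint8)
    m[:165]=0;m[:,:270]=0;m[:,360:]=0;m[235:]=0
    n,l,st_,c=cv2.connectedComponentsWithStats(m)
    w=(r-g).clip(0)*m
    P=[]
    for k in range(1,n):
        if st_[k,4]>=4:
            ys,xs=np.nonzero(l==k);ww=w[ys,xs];P.append(onz("scene",(np.average(xs,weights=ww),np.average(ys,weights=ww)),z)[:2])
    return np.array(P)
def ang(P):
    from scipy.optimize import least_squares
    def f(q):
        d=P-q[:2];a=np.arctan2(d[:,1],d[:,0])-q[3];k=np.round(a/(np.pi/6))*np.pi/6+q[3]
        return np.r_[ (P-q[:2]-q[2]*np.c_[np.cos(k),np.sin(k)]).ravel()]
    best=None
    for a0 in np.arange(0,.52,.04):
        r=least_squares(f,[625,-5,50,a0],loss='soft_l1')
        if best is None or r.cost<best.cost:best=r
    return best.x,best.cost,len(P)
if __name__=="__main__":
    for im in (cv2.imread('pics/scene0.png'),read_camera('scene')):
        x,c,n=ang(leds(im));print(x,x[3]%(np.pi/6),c,n)
    print(env.state()['contact_force'],env.state()['tcp_pos'])
E
python3 led.py
```

```text
[620.291  -9.264  50.342   0.282] 0.28187428205105525 0.15253931600624293 4
[620.466  -9.293  50.57    0.279] 0.27872988307610597 1.2283381911762818 7
[-9.9    2.607  6.615] [ 604.015 -170.461   82.036]
```

```bash
sed -i 's/(r>120)&(g<90)&(b<90)/(r>90)\&(r-g>60)/; s/>=4:/>=3:/' led.py
python3 - <<'E'
from led import *
im=cv2.imread('pics/scene0.png')
ims=[im,read_camera('scene'),read_camera('scene'),read_camera('scene')]
cv2.imwrite('pics/scene12.png',ims[1])
for i in ims:
    P=leds(i);x,c,n=ang(P);
    d=P-[x[0],x[1]];print(x,c,n,np.sort(np.hypot(*d.T)))
s=env.state();print(s['clock'],s['contact_force'])
E
```

```text
[619.958  -9.679  50.535  -0.759] 1.232173797837821 11 [49.743 50.078 50.263 50.294 50.49  50.521 50.554 50.606 51.035 51.053
 51.293]
[620.19   -9.58   50.367  -0.244] 1.5918494592925407 12 [49.72  50.033 50.09  50.19  50.32  50.331 50.372 50.415 50.586 50.687
 50.729 50.963]
[620.204  -9.593  50.386   1.327] 1.566736182832083 12 [49.714 50.057 50.091 50.208 50.296 50.395 50.432 50.531 50.576 50.668
 50.713 50.953]
[620.246  -9.584  50.368   0.279] 1.5923212721628863 12 [49.688 50.083 50.115 50.231 50.256 50.276 50.394 50.486 50.568 50.669
 50.689 50.98 ]
20.325 [-9.976  2.051  6.699]
```

Run:
```python
from h import *
im=read_camera("wrist");cv2.imwrite("pics/w13.png",im)
im2=read_camera("scene")[205:245,275:325]
cv2.imwrite('pics/c13.png',np.hstack([cv2.resize(im[0:160,440:640],(500,400),interpolation=cv2.INTER_CUBIC),cv2.resize(im2,(300,400)[:1]+(240,),interpolation=cv2.INTER_CUBIC).copy() if 0 else cv2.copyMakeBorder(cv2.resize(im2,(300,240),interpolation=cv2.INTER_CUBIC),0,160,0,0,0)]))
```

```text
(no output)
```

View pics/c13.png

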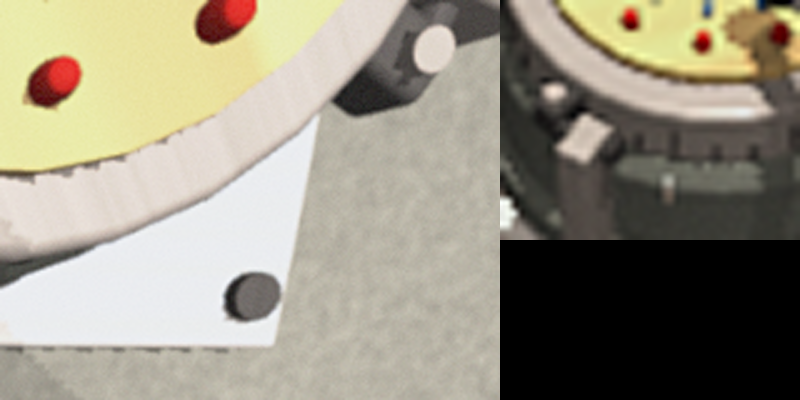

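View pics/w13.png

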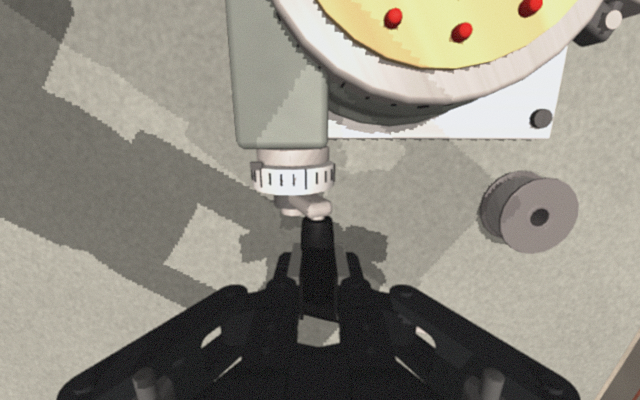

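```bash
python3 -m pendant '[[[0.0004,0.0008,0,0,255]]]';python3 -m pendant '[[[0,0,0,0,255]]]'
```

```text
clock: 20.55
tcp_pos: [604.5, -170.3, 81.7]
tool_rot: [1.074, 1.291, -1.078]
contact_force: [-12.1, 1.8, 9.2]
finger_gap: 13.3
clock: 20.68
tcp_pos: [604.4, -170.4, 81.8]
tool_rot: [1.074, 1.291, -1.079]
contact_force: [-11.4, 1.6, 7.3]
finger_gap: 13.2
```

Run:
```python
from h import *
a=cv2.imread('pics/scene0.png')[210:245,275:345];b=read_camera('scene')[210:245,275:345]
cv2.imwrite('pics/g14.png',np.vstack([cv2.resize(x,(600,300),interpolation=cv2.INTER_CUBIC) for x in (a,b)]))
s=env.state();print(s['clock'],s['contact_force'])
```

```text
20.725 [-10.723   1.053   7.344]
```

View pics/g14.png

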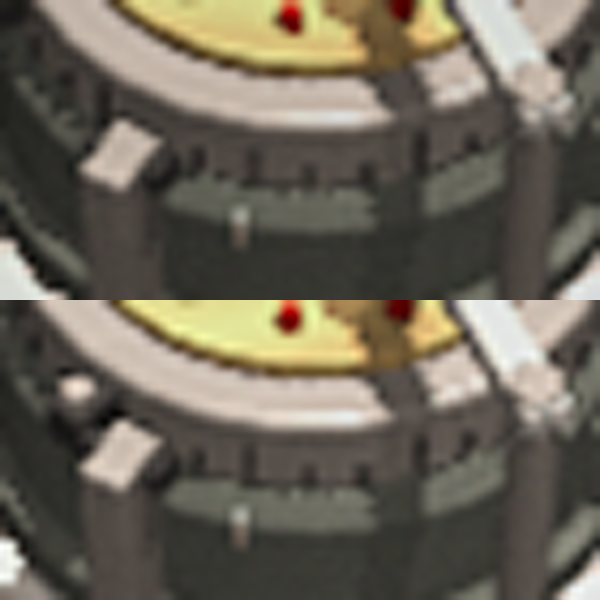

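Run:
```python
from h import *
def cyl(px,r,C):
    c,d=ray("scene",px);o=c[:2]-C;A=d[:2]@d[:2];B=o@d[:2];D=np.sqrt(B*B-A*(o@o-r*r))
    t=(-B-D)/A;p=c+t*d;return np.arctan2(p[1]-C[1],p[0]-C[0]),p[2]
S=lambda u,v:(275+(u+.5)/8.571-.5,210+(v+.5)/8.571-.5)
for C in ([625,-6.7],[624,-5],[622,-8]):
    C=np.array(C,float)
    print("index",[cyl(S(240,v),80,C) for v in (210,225,245)])
    print("ticks0",[cyl(S(*p),75,C) for p in [(200,150),(252,152),(252,178),(308,178),(367,180),(421,150)]])
    print("ticks1",[cyl(S(*p),75,C) for p in [(249,152),(249,178),(307,178),(366,180)]])
```

```text
index [(np.float64(0.16679223301155696), np.float64(74.53136061038163)), (np.float64(0.16651583479099485), np.float64(68.77458645997933)), (np.float64(0.1661409028382678), np.float64(61.017817550338805))]
ticks0 [(np.float64(0.021676523306459673), np.float64(86.74552066594583)), (np.float64(0.18950770513601328), np.float64(90.583663760396)), (np.float64(0.18930658536557676), np.float64(80.84414887740218)), (np.float64(0.36358998040420976), np.float64(82.85597575074485)), (np.float64(0.54684327989552), np.float64(81.06325165436522)), (np.float64(0.7168649890635469), np.float64(88.51916091794624))]
ticks1 [(np.float64(0.18008110381348716), np.float64(90.39473575052114)), (np.float64(0.1798080489762475), np.float64(80.6512732730564)), (np.float64(0.3605050023446476), np.float64(82.84573516197634)), (np.float64(0.54369747783347), np.float64(81.10834494691494))]
index [(np.float64(0.1415401868950343), np.float64(73.55170174197542)), (np.float64(0.14126164182851145), np.float64(67.78698189726174)), (np.float64(0.14088379326808423), np.float64(60.01948212575235))]
ticks0 [(np.float64(-0.006
[... 814 characters left out ...]
 np.float64(56.6811311211668))]
ticks0 [(np.float64(0.021124775809654082), np.float64(82.58186217271555)), (np.float64(0.18986730902898205), np.float64(86.4422955475743)), (np.float64(0.18966512163253987), np.float64(76.6503324060626)), (np.float64(0.36487472154946043), np.float64(78.65906704797817)), (np.float64(0.5491541697430451), np.float64(76.82461186208582)), (np.float64(0.7202531683059907), np.float64(84.27281476930511))]
ticks1 [(np.float64(0.18039063633539448), np.float64(86.2526589917436)), (np.float64(0.18011613010700453), np.float64(76.456732128064)), (np.float64(0.36177314084068046), np.float64(78.64915266131686)), (np.float64(0.5459898447015124), np.float64(76.87066530617972))]
```

```bash
python3 -m pendant '[[[-0.0007,-0.0013,0,0,255],[-0.0007,-0.0013,0,0,255]]]';python3 -m pendant '[[[0,0,0,0,255]]]'
```

```text
clock: 20.98
tcp_pos: [602.5, -170.6, 82.9]
tool_rot: [1.075, 1.29, -1.078]
contact_force: [-6.3, 2.8, 3.6]
finger_gap: 13.1
clock: 21.1
tcp_pos: [602.6, -170.6, 82.8]
tool_rot: [1.075, 1.29, -1.078]
contact_force: [-6.9, 1.7, 2.8]
finger_gap: 13.5
```

```bash
python3 -m pendant '[[[-0.0007,-0.0013,0,0,255],[0,0,0,0,255]]]';python3 -m pendant '[[[0,0,0,0,130],[0,0,0,0,130],[0,0,0,0,130],[-0.02,0,0,0,130],[-0.04,0,0,0,130],[-0.04,0,0,0,130],[-0.035,0,0,0,130],[0,0,0,0,130]]]'
python3 - <<'E'
from led import *
im=read_camera('scene');cv2.imwrite('pics/c15.png',cv2.resize(im[130:270,210:400],(760,560)))
print(ang(leds(im)))
# knob target: same as release pose tcp (555.4,156.4,*), tool y (0.709,0.705)
to([555.4,156.4,215],(0.709,0.705))
E
```

```text
clock: 21.35
tcp_pos: [601.8, -170.7, 83.3]
tool_rot: [1.076, 1.289, -1.077]
contact_force: [-5.2, 3.1, 0.6]
finger_gap: 13.4
clock: 22.35
tcp_pos: [604.3, -171.9, 221.4]
tool_rot: [1.077, 1.28, -1.074]
contact_force: [-0.3, -0.7, -0.2]
finger_gap: 42.0
(array([620.196,  -9.516,  50.305,  -0.244]), np.float64(1.0986823258805272), 12)
t 22.4 tcp [ 603.181 -171.332  219.   ] gap 42.04570190216757 F [-0.961  0.388 -1.28 ] dn [ 0.004 -0.002 -1.   ] y [0.984 0.178 0.003]
spin -0.6035955490344882 shift after spin (mm) [   3.205  197.2   -266.101]
spin 2.537997104555305 shift after spin (mm) [   3.205 -197.2    266.101]
shift now (mm) [   3.205   11.314 -331.013]
```

View pics/c15.png

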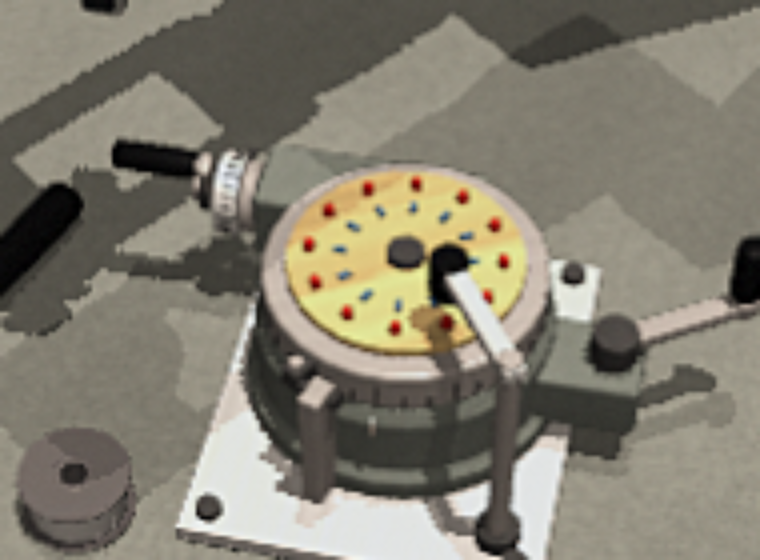

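```bash
python3 -m pendant '[[[0,0,0,-0.12,130],[0,0,0,-0.12,130],[0,0,0,-0.12,130],[0,0,0,-0.12,130],[0,0,0,-0.123,130],[0,0.028,-0.038,0,130],[0,0.028,-0.038,0,130],[0,0.028,-0.038,0,130]]]';python3 -m pendant '[[[0,0.028,-0.038,0,130],[0,0.028,-0.038,0,130],[0,0.028,-0.038,0,130],[0,0.029,-0.038,0,130],[0.04,0,0,0,130],[0.04,0,0,0,130],[0,0,0,0,130]]]'
python3 - <<'E'
from led import *
to([555.4,156.4,87],(0.709,0.705))
cv2.imwrite("pics/w16.png",read_camera('wrist'))
E
```

```text
clock: 23.4
tcp_pos: [580.5, -29.5, 215.4]
tool_rot: [0.617, 1.484, -0.618]
contact_force: [0.7, 1.4, -0.5]
finger_gap: 42.2
clock: 24.28
tcp_pos: [551.1, 156.6, 132.9]
tool_rot: [0.613, 1.49, -0.621]
contact_force: [0.6, -0.1, 0.3]
finger_gap: 41.9
t 24.275 tcp [551.138 156.609 132.887] gap 41.897444640928114 F [ 0.597 -0.094  0.288] dn [-0.01  -0.001 -1.   ] y [ 0.709  0.705 -0.007]
spin -0.00026072409532548545 shift after spin (mm) [45.845  3.214  3.434]
spin 3.1413319294944677 shift after spin (mm) [45.845 -3.214 -3.434]
shift now (mm) [45.845  3.215  3.433]
```

View pics/w16.png

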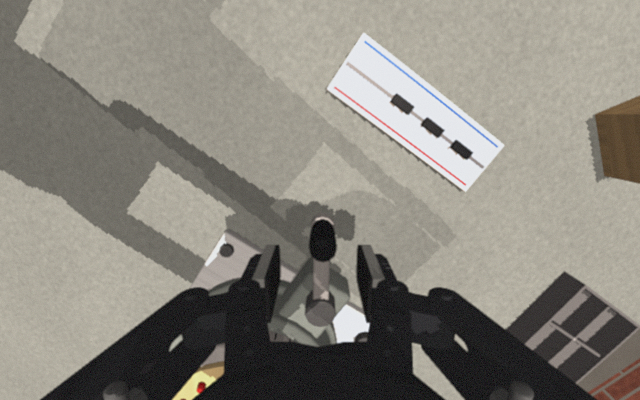

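Run:
```python
from led import *
k=wpt((322,249),122);print(k);to([*k[:2],87])
```

```text
[557.115 157.016 122.   ]
t 24.325 tcp [553.066 156.581 135.366] gap 41.75963832463953 F [ 0.085  0.301 -0.148] dn [-0.005 -0.    -1.   ] y [ 0.71   0.705 -0.004]
shift now (mm) [48.345  3.364  2.695]
```

```bash
python3 -m pendant '[[[0.018,0.0015,0.001,0,130],[0.018,0.001,0.0005,0,130],[0.012,0,0,0,130],[0,0,0,0,255],[0,0,0,0,255],[0,0,0,0,255],[0,0,0,0,255]]]' 40
```

```text
clock: 25.2
tcp_pos: [557.4, 157.3, 89.8]
tool_rot: [0.616, 1.481, -0.617]
contact_force: [-3.3, -1.5, 3.1]
finger_gap: 16.5
```

```bash
python3 -m pendant '[[[0,-0.0056,0.0002,-0.075,255],[0,-0.0112,0.0008,-0.15,255],[0,-0.0112,0.0008,-0.15,255]]]'; python3 -m pendant '[[[0,-0.0112,0.0008,-0.15,255],[0,-0.0112,0.0008,-0.15,255],[0,-0.0112,0.0008,-0.15,255]]]';python3 -m pendant '[[[0,-0.0075,0.0004,-0.1,255],[0,0,0,0,255]]]'
```

```text
clock: 25.58
tcp_pos: [540.7, 135.5, 89.8]
tool_rot: [0.322, 1.548, -0.319]
contact_force: [-3.7, 3.2, 3.4]
finger_gap: 16.3
clock: 25.95
tcp_pos: [532.6, 102.5, 89.8]
tool_rot: [-0.031, 1.575, 0.034]
contact_force: [-8.2, 2.2, 8.8]
finger_gap: 16.1
clock: 26.2
tcp_pos: [533.0, 94.0, 89.7]
tool_rot: [-0.108, 1.573, 0.108]
contact_force: [-10.8, -1.1, 9.7]
finger_gap: 16.0
```

```bash
python3 -m pendant '[[[0,-0.0038,-0.0008,-0.05,255]]]';python3 -m pendant '[[[0,-0.001,0,0,255],[0,0,0,0,255]]]';python3 -m pendant '[[[0,-0.001,0,0,255],[0,0,0,0,255]]]'
```

```text
clock: 26.32
tcp_pos: [533.4, 91.0, 89.8]
tool_rot: [-0.146, 1.569, 0.148]
contact_force: [-7.8, 1.2, 6.9]
finger_gap: 16.0
clock: 26.58
tcp_pos: [533.5, 90.3, 89.7]
tool_rot: [-0.146, 1.57, 0.148]
contact_force: [-9.1, 2.4, 8.0]
finger_gap: 16.2
clock: 26.82
tcp_pos: [533.6, 89.7, 89.7]
tool_rot: [-0.145, 1.57, 0.149]
contact_force: [-9.5, 4.2, 8.4]
finger_gap: 16.1
```

```bash
python3 -m pendant '[[[0,-0.001,0,0,255],[0,0,0,0,255]]]';python3 -m pendant '[[[0,-0.001,0,0,255],[0,0,0,0,255]]]'
```

```text
clock: 27.08
tcp_pos: [533.7, 89.1, 89.7]
tool_rot: [-0.145, 1.57, 0.149]
contact_force: [-9.2, 5.3, 9.4]
finger_gap: 16.2
clock: 27.32
tcp_pos: [533.8, 88.5, 89.7]
tool_rot: [-0.145, 1.57, 0.15]
contact_force: [-10.5, 7.4, 9.0]
finger_gap: 16.2
```

```bash
python3 -m pendant '[[[0,0.001,0,0,255],[0,0,0,0,130],[0,0,0,0,130],[0,0,0,0,130],[-0.03,0,0,0,130],[-0.04,0,0,0,130],[-0.044,0,0,0,130],[0,0,0,0,130]]]'
python3 - <<'E'
from led import *
im=read_camera('scene');d=read_camera('side')
cv2.imwrite('pics/scene17.png',im);cv2.imwrite('pics/w17.png',read_camera('wrist'))
cv2.imwrite('pics/c17.png',np.vstack([np.hstack([cv2.resize(x[145:285,a:a+160],(400,300)) for x,a in ((cv2.imread('pics/scene0.png'),225),(im,225))]),np.hstack([cv2.resize(x[145:265,255:415],(400,300)) for x in (cv2.imread('pics/side0.png'),d)])]))
print(ang(leds(im)))
E
```

```text
clock: 28.32
tcp_pos: [538.7, 87.2, 207.2]
tool_rot: [-0.147, 1.558, 0.145]
contact_force: [1.0, -0.1, 0.3]
finger_gap: 41.6
(array([619.998,  -9.606,  50.538,  -0.766]), np.float64(1.4177713080327474), 11)
```

View pics/c17.png

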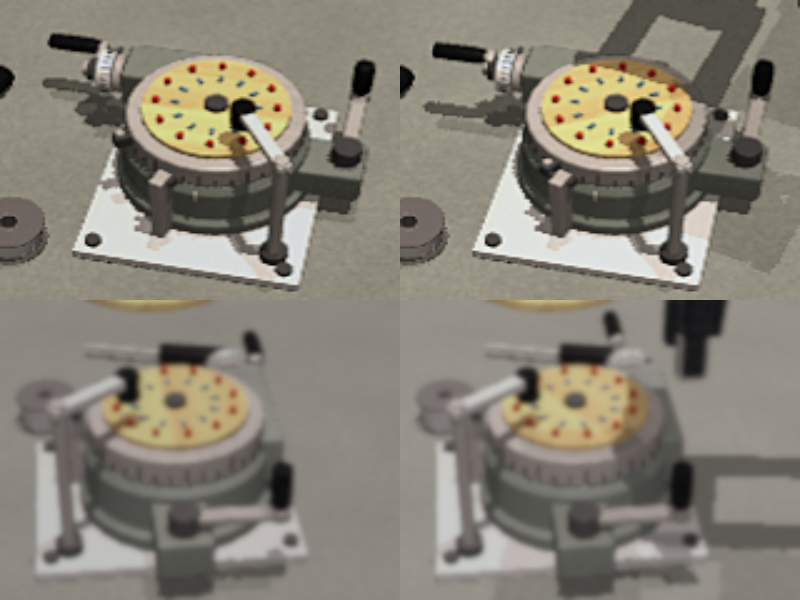

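View pics/w17.png

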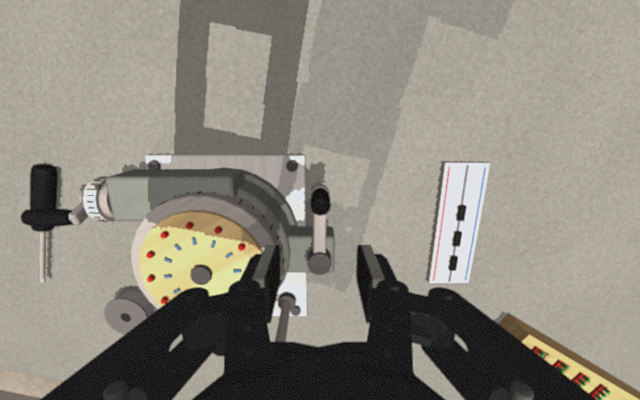

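Run:
```python
from h import *
for f in ('pics/scene0.png','pics/scene17.png'):
    im=cv2.imread(f);m=(im.max(2)<45)[165:200,355:390];ys,xs=np.nonzero(m);print(f,xs.mean()+355,ys.mean()+165,len(xs))
    m=(im.max(2)<45)[175:210,205:235];ys,xs=np.nonzero(m);print(' screwdriver',xs.mean()+205,ys.mean()+175,len(xs))
s=env.state();print(s['clock'],s['contact_force'],s['joint_velocities'])
```

```text
pics/scene0.png 369.6666666666667 181.28070175438597 114
 screwdriver 216.7650429799427 189.90830945558739 349
pics/scene17.png 369.25 181.30172413793105 116
 screwdriver 216.72753623188405 189.8608695652174 345
28.475 [-0.642 -0.206  0.003] [-0.     0.016  0.016 -0.002  0.     0.001]
```

```bash
python3 -c "
from rig import order
print(order.sign_off())"
```

```text
the job is handed in; nothing more can be done
None
```

I swung the clamp lever open, wound the crank clockwise to the stop, swung the lever home again and handed the job in at about 28.5 s. No verdict was reported.

- **Clamp open:** I swung the lever to about 0.95 rad and it stayed there while I wound.
- **Winding:** The crank went round about 3.3 turns, taking about 6 N at the grip.
- **Stop:** The resistance then climbed to about 13–14 N, within the snug range. I held it there, eased the load off and let go. By the LEDs the turntable did not move on release (same angle to within 0.002 rad).
- **Clamp home:** I pressed the lever home until about 9 N built up. Its knob is back within about 0.4 pixel (roughly 1 mm) of where it started.
- **End state:** The gripper is clear of the stage. I measured only the screwdriver's position and it is unmoved. The reel and breadboard look untouched in the pictures.

**A disagreement:** the LEDs and the crank angle both give only about 0.516 rad of turntable travel from the start, short of the 0.532 required. The graduations against the index show the table began about 0.02 rad past the last division. That puts it now at about 0.537–0.544 rad, which fits the stop. This rests on sub-pixel image readings and is good to about 0.01 rad, so the margin over 0.532 is not certain.

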